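# Run the axle nut onto the solder reel stand

## Robot

A 6-joint arm with a two-finger parallel gripper is mounted at the origin on the work surface. World frame = base frame: x ahead of the robot, y to its left, z up, the work surface at z = 0. Lengths are in m, angles in rad, forces in N, time in s.
With the tool pointing down it reaches from about 0.35 to 0.85 m from the base axis. Payload 8.1 kg.
Tool frame: the origin (TCP) lies on the centre line of the jaws, within the pads' length; the fingertips stand robot.tips_ahead ahead of it and the grasp point (between the pads) lies 8 mm behind it (robot.tips_ahead is the distance from the TCP to the fingertips, in m); z points along the fingers, y is the direction in which the jaws open and shut (so a half turn about z gives the same grasp; the last joint's range is limited). The gripper opens to 93 mm and grips with 3 to 60 N. Pads are 15 mm wide; open, the fingers measure 128 mm over their backs; the gripper's body (75 mm by 188 mm) begins 65 mm behind the grasp point.
Start: joints at [-1.37, 0.13, 1.488, -0, 1.523, -0.085], TCP at [0.169, -0.576, 0.2] pointing down, gripper open.
Joint ranges: [-2.96, 2.96], [-0.89, 2.26], [0.02, 2.5], [-1.34, 4.48], [0, 2.73], [-2.66, 2.66]. Speed limits (rad/s): [2.39, 2.39, 2.79, 3.14, 3.14, 3.14].

## Interface

Orientations are given as a rotation vector (axis times angle).
In Python, from plant import monitor, eyes, job, robot gives the robot as it stands.
- The arm moves only by the tool servo_tool, never from a script. Its argument "plan" is a list that holds one entry, the list of rows, each a list of 7 numbers: the closure, from -1 (fully open) to 1 (shut), so that 0 is half open, then the shift along the world's x, y, z in mm, then the turn, a rotation vector about the world's x, y, z in rad. In form: [[[hand, dx, dy, dz, ax, ay, az], ...]]. A call has 1 to 12 rows; each row shifts and turns the commanded pose from where the row before left it; what a row does not reach is not made up. A row lasts 1/10 s, in which the tool goes at most 50 mm and 8.59 degrees, less where a joint would pass 70% of its speed; a pose out of reach is approached as far as the arm can. A call with a gripper value outside its range is refused whole. The fingers move at their own pace and stop on an object; "force" is the grip in N (left out, the last holds). Time passes only in rows, so rows that do not move let the fingers close. It gives the time, the measured TCP pose, the force and the opening at its end, in the units of the state.
- monitor.read_state(): the state, without advancing time (a new reading comes with each control period).
- eyes.read_camera(name): name is "side" or "top" or "wrist"; returns the picture (384x512x3 uint8, red, green, blue); there is no depth.
- eyes.camera_info(name): a dict with "mtx" (3x3 intrinsics, pixels), "D" ([k1, k2, p1, p2, k3] as OpenCV has them; the pictures are not rectified), "R" (3x3) and "t" (3): a world point X has camera coordinates R X + t. Camera axes: x right, y down, z forward; pixel columns grow to the right and rows downward; lengths in m; the calibration is good to about 2 mm. A picture is of the moment at which its call begins: read the wrist's pose just before it. camera_info takes no time and is no camera call; for the wrist camera it gives the pose at the moment of the call.
- job.close_job(): hands the job in, once; it reports no verdict.
The state is a dict: "t": time; "q": joint angles; "dq": joint speeds; "joint_torque": joint torques, N m; "tool_pos": TCP position; "orientation": TCP orientation; "force": force on the tool from outside, world axes, zero at the start; "wrist_torque": the same for the moment, N m; "opening": finger opening in m.
Only numpy, scipy, OpenCV 4.12 (cv2) and the standard library are available. Lean on these libraries where they do the work, as an engineer would, in place of code of your own. Each camera call takes 0.05 s, during which the arm holds its last target. There are 200 camera calls.

## Task

Fit the orange axle nut to the solder reel stand: set it on top of the spindle, turn it gently backward (counter-clockwise from above) until you feel the thread start drop in, then turn it forward and run it down onto the reel. Nip it finger-tight, about a twelfth of a turn past first touch, never forcing the thread, and let go; leave the reel on the stand and the other things on the bench where they are.

Things in the scene. Friction and masses are not known exactly. Their poses are not given: they have to be found in the camera images.
- nut_rib (a point): Orange plastic axle nut, 60 g: closed cap nut 58 mm tall, standing on its flange. Skirt 50 mm in diameter up to 34 mm over the underside; above it, to be grasped, a straight upright rib 46 mm long, 12 mm thick, 24 mm tall. This point: the rib's centre, on the nut's axis, 46 mm over the underside; z up, x along the rib, y across it.
- nut: The same nut; origin at the centre of its underside, axes as above. Flange 62 mm in diameter, 5 mm thick, bore 35 mm between the lugs. Inside, 4 mm over the underside, are three thread lugs 120 degrees apart, not to be seen from outside. If one side drops before the rest the nut leans: squared up and turned on backward it drops all round; turned forward it jams cross-threaded.
- spindle_top (a point): Top of the reel stand's fixed white spindle, on its axis, 91 mm over the bench; z up. Nose 33 mm in diameter, chamfered. Set on it at any angle, the nut rests on the thread ends, its underside 14 to 8 mm below this point; turned backward it climbs to 8 mm below, then drops about 5 mm at once. The drop comes within 120 degrees at most.
- stand: The reel stand; origin under the centre of its round dark base (132 mm in diameter, 12 mm thick). Spindle: coarse right-hand thread 39 mm in diameter, three starts 120 degrees apart at an unmarked angle, to be felt; 19.5 mm a turn, clockwise from above goes down; 1 mm axial play, self-locking; it must not be loaded beyond 35 N. From the drop about 190 degrees forward to touch the reel.
- reel_top (a point): Centre of the top face of the solder reel on the stand (the nut's flange bears here), 67 mm over the bench; z up. Reel: black flanges 100 mm in diameter, 46 mm tall, bore 46 mm, 0.5 kg, loose round the spindle. It rests on a steel brake plate, a 108 mm disc on a stiff preloaded spring of 3 mm travel.
- reel: The same reel; origin under its centre. Tightened on it, the nut pushes about 5 N on the reel 10 degrees past first touch, 15 N at 30 degrees (finger-tight, the plate sinks 1 to 1.5 mm), 22 N at 40 degrees, over 30 N at 60 degrees. Turning takes about 0.01 to 0.014 N m for each N of this push: 0.15 to 0.2 N m when finger-tight; side load on the nut adds drag.
- flux_pot: Bystander: flux pot with black lid, 51 mm in diameter, 38 mm tall; origin under its centre.
- tip_cleaner: Bystander: black tip cleaner pot with brass wool, 76 mm in diameter, 44 mm tall; origin under its centre.
- small_spool: Bystander: small white solder spool, 44 mm in diameter, 45 mm tall; origin under its centre.
- screwdriver: Bystander: screwdriver 170 mm long, lying; origin under its middle.
- tweezers: Bystander: tweezers 135 mm long, lying; origin at the middle.
- cutters: Bystander: flush cutters with red handles 110 mm long, lying; origin near the pivot.
Mind the look-alikes: they are no part of the job. There is more than one size of the nut; the job needs the larger. What is shaped like the reel but blue is not meant.

How it is judged:
On the way, in this order (a step that is already met when the one before it is completed fails the run):
1. the nut, resting on the spindle, is turned at the highest point of the thread ends, where they start (horizontal distance between nut_rib and spindle_top below 0.006 m and z of nut_rib in the frame of spindle_top between 0.0365 and 0.04 m and contact force between nut and stand above 0.15 N and angular speed of nut above 0.05 rad/s), for 0.05 s.
2. the thread start has dropped in (horizontal distance between nut_rib and spindle_top below 0.005 m and z of nut_rib in the frame of spindle_top below 0.0345 m and angle between nut_rib's own z axis and vertical below 0.08 rad), for 0.1 s.
3. the nut is run down onto the reel (z of nut_rib in the frame of reel_top below 0.0468 m and horizontal distance between nut_rib and spindle_top below 0.003 m), for 0.1 s.
At the end, for the whole second after the job is handed in: The nut is on the spindle thread, square and released, at rest, bearing on the reel finger-tight: pressing on it with 4 to 24 N (all of step 3 and contact force between nut and reel between 4 and 24 N and angle between each of nut_rib, reel_top's own z axis and vertical below 0.05 rad and linear speed of nut below 0.01 m/s); the robot touches nothing.
It fails at once if the thread is forced: the nut and the stand press on each other with more than 35 N (contact force between nut and stand above 35 N).
It fails at once if the nut is over-tightened: it presses on the reel with more than 30 N (contact force between nut and reel above 30 N).
It fails at once if the reel is lifted or tipped off its brake plate (angle between reel_top's own z axis and vertical above 0.12 rad or horizontal distance between reel_top and spindle_top above 0.012 m).
It fails at once if a bystander is moved by more than 30 mm (distance of any of flux_pot, tip_cleaner, small_spool, screwdriver, tweezers, cutters from where it was at the start of the episode above 0.03 m).
It also fails if it takes over 70 s, if anything falls off the work surface, if the arm or the gripper's body presses on something with over 40 N, if the wrist force passes 120 N, or if a joint passes its speed limit or range.

## Working session

There is one attempt and no reset: what is moved stays moved. The work goes in short steps, Python scripts to look and compute and a tool call to move; the robot and the scene stay as the last step left them, time stands still between calls to the robot, and variables do not carry over. Pictures are saved under pics/ and viewed, about 8 in all and at most 12, crops included, and the job is handed in when it is done.

Besides the shell and the picture viewer there is one more tool, called by a JSON object that holds its "name" and its "arguments", one argument or row to a line. servo_tool: Moves the arm, as the interface text tells. Its arguments: {"type":"object","properties":{"plan":{"type":"array"},"force":{"type":"number"}},"required":["plan"]}

```bash
ls; mkdir -p pics
python3 - <<'E'
from plant import monitor, eyes, job, robot
import cv2
s=monitor.read_state(); print(s, robot.tips_ahead)
for n in("top","side"):
    im=eyes.read_camera(n); cv2.imwrite(f"pics/{n}0.png",im[:,:,::-1])
    c=eyes.camera_info(n); print(n,c)
E
```

```text
pics
{'t': 0.0, 'q': array([-1.37039890e+00,  1.31175419e-01,  1.48928151e+00,  5.87843829e-06,
        1.52302129e+00, -8.53955951e-02]), 'dq': array([ 2.65240839e-04,  8.41205259e-05,  9.51580955e-04,  1.54969858e-03,
       -6.80271118e-04,  2.73389153e-03]), 'joint_torque': array([-5.37378437e-04, -5.59832633e+01, -4.91771972e+01,  7.66110490e-02,
        3.54235712e-02, -1.72649470e-04]), 'tool_pos': array([ 0.16905379, -0.57504751,  0.19887776]), 'orientation': array([-3.10770892e+00, -4.47127828e-01,  1.60910712e-04]), 'force': array([-0.62443238,  0.26410817, -0.21792534]), 'wrist_torque': array([-0.02385574, -0.03191452, -0.02648616]), 'opening': 0.09287470565452971} 0.011
top {'mtx': array([[476.49245215,   0.        , 255.57786482],
       [  0.        , 476.49245215, 183.8941571 ],
       [  0.        ,   0.        ,   1.        ]]), 'D': array([-0.00079474,  0.        ,  0.        ,  0.        ,  0.        ]), 'R': array([[-0.00937396, -0.99987148,  0.01300554],
       [-0.9911033 ,  0.00756336, -0.13287979],
       [ 0.13276435, -0.01413545, -0.99104683]]), 't': array([-0.07385586,  0.62236787,  1.44435894])}
side {'mtx': array([[402.85622191,   0.        , 263.31403919],
       [  0.        , 402.85622191, 194.39864221],
       [  0.        ,   0.        ,   1.        ]]), 'D': array([0.03896122, 0.        , 0.        , 0.        , 0.        ]), 'R': array([[ 0.98691878, -0.16071776, -0.01269359],
       [-0.09027045, -0.48565132, -0.86947918],
       [ 0.13357609,  0.85925118, -0.49380647]]), 't': array([-0.61395984,  0.10892803,  0.9685978 ])}
```

View pics/top0.png

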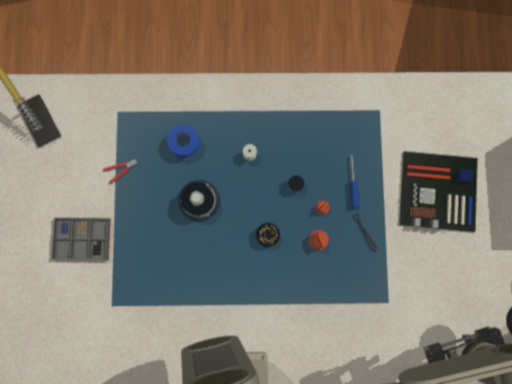

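View pics/side0.png

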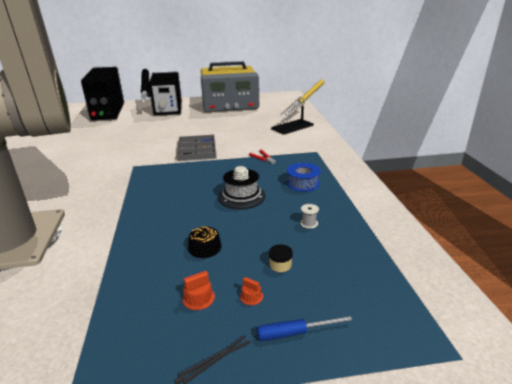

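Top view: large nut about (319,240), small nut (322,208), spindle top (197,199). Side view: large nut (198,290), spindle top (241,173).

```bash
cat > h.py <<'E'
from plant import monitor, eyes, job, robot
import cv2, numpy as np
from scipy.spatial.transform import Rotation as Rn
def ray(c,uv):
    p=cv2.undistortPoints(np.array([[uv]],float),c["mtx"],c["D"])[0,0]
    R=np.array(c["R"]);t=np.array(c["t"]); return -R.T@t, R.T@np.array([p[0],p[1],1])
def atz(c,uv,z):
    o,d=ray(c,uv); return o+d*(z-o[2])/d[2]
def proj(c,X):
    return cv2.projectPoints(np.array(X,float).reshape(-1,1,3),cv2.Rodrigues(np.array(c["R"]))[0],np.array(c["t"]),c["mtx"],c["D"])[0][:,0]
def blobs(m,amin=20):
    n,l,s,ce=cv2.connectedComponentsWithStats(m.astype(np.uint8))
    return [(ce[i].round(1).tolist(),s[i].tolist()) for i in range(1,n) if s[i,4]>amin]
def orange(im):
    h=cv2.cvtColor(im,cv2.COLOR_RGB2HSV); return ((h[...,0]<14)&(h[...,1]>150)&(h[...,2]>70))
E
python3 - <<'E'
from h import *
for n in("top","side"):
    im=cv2.imread(f"pics/{n}0.png")[:,:,::-1].copy();c=eyes.camera_info(n)
    for b in blobs(orange(im)): print(n,b,[atz(c,b[0],z).round(4).tolist() for z in(0.025,)])
    w=(im.min(2)>140)
    for b in blobs(w,10):
        if b[1][4]<600: print(n,'white',b,atz(c,b[0],.091).round(4))
w=eyes.camera_info("wrist"); print(w, (-np.array(w["R"]).T@w["t"]))
E
```

```text
top ([11.4, 1.7], [0, 0, 30, 7, 74]) [[1.2374, 0.7216, 0.025]]
top ([463.8, 32.0], [403, 0, 109, 70, 4067]) [[1.127, -0.7749, 0.025]]
top ([429.4, 168.0], [407, 165, 44, 7, 169]) [[0.6708, -0.6336, 0.025]]
top ([119.8, 174.4], [111, 169, 17, 13, 30]) [[0.6575, 0.3484, 0.025]]
top ([429.0, 175.4], [407, 172, 43, 8, 175]) [[0.647, -0.6309, 0.025]]
top ([322.4, 207.1], [317, 202, 12, 11, 112]) [[0.5489, -0.2886, 0.025]]
top ([318.6, 239.5], [310, 231, 18, 18, 256]) [[0.4479, -0.2739, 0.025]]
top white ([6.7, 102.9], [0, 81, 19, 39, 388]) [0.8715 0.6821 0.091 ]
top white ([19.9, 123.8], [13, 117, 15, 16, 99]) [0.8054 0.6382 0.091 ]
top white ([249.3, 150.5], [243, 144, 13, 13, 123]) [ 0.7179 -0.0603  0.091 ]
top white ([428.5, 194.6], [421, 190, 14, 12, 90]) [ 0.5785 -0.6006  0.091 ]
top white ([196.0, 196.9], [192, 193, 10, 9, 69]) [0.5772 0.1007 0.091 ]
top white ([449.0, 208.4], [448, 196, 3, 26, 46]) [ 0.5363 -0.6602  0.091 ]
top white ([456.0, 208.8], [455, 196, 3, 27, 47]) [ 0.5349 -0.6814  0.091 ]
top white ([462.9, 209.9], [462, 197, 3, 26, 45]) [ 0.5314 -0.7021  0.091 ]
top whit
[... 1370 characters left out ...]
0]) [ 0.1485 -0.1247  0.091 ]
side white ([41.5, 242.6], [39, 239, 6, 8, 18]) [ 0.1534 -0.1629  0.091 ]
side white ([328.6, 321.3], [307, 317, 44, 9, 93]) [ 0.6496 -0.4577  0.091 ]
{'mtx': array([[270.77042984,   0.        , 255.38848491],
       [  0.        , 270.77042984, 194.88128321],
       [  0.        ,   0.        ,   1.        ]]), 'D': array([-0.05280161,  0.        ,  0.        ,  0.        ,  0.        ]), 'R': array([[ 2.82010959e-01, -9.59410930e-01, -6.98056299e-04],
       [-9.28719850e-01, -2.73171984e-01,  2.50712002e-01],
       [-2.40726524e-01, -7.00552333e-02, -9.68061468e-01]]), 't': array([-0.59951649, -0.02909233,  0.38930449])} [ 0.23576752 -0.55585707  0.38374598]
```

{"name": "servo_tool", "arguments": {
  "plan": [
    [[-1,28,30,0,0,0,0],[-1,28,30,0,0,0,0],[-1,28,30,0,0,0,0],[-1,28,30,0,0,0,0],[-1,28,30,0,0,0,0],[-1,28,30,0,0,0,0],[-1,28,30,0,0,0,0],[-1,28,30,0,0,0,0],[-1,28,30,0,0,0,0],[-1,28,30,0,0,0,0],[-1,0,0,0,0,0,0],[-1,0,0,0,0,0,0]]
  ],
  "force": 20
}}

```text
t: 1.3
tool_pos: [0.4493, -0.2748, 0.1994]
orientation: [-3.109, -0.451, 0.001]
force: [0.4, -0.0, -0.6]
opening: 0.0926
```

Run:
```python
from h import *
s=monitor.read_state(); print(s["t"],s["tool_pos"],s["orientation"],s["force"],s["dq"])
c=eyes.camera_info("wrist")
im=eyes.read_camera("wrist"); cv2.imwrite("pics/w1.png",im[:,:,::-1])
for b in blobs(orange(im),200): print(b,atz(c,b[0],.025).round(4),atz(c,b[0],.058).round(4))
```

```text
1.3 [ 0.44932886 -0.27484013  0.19944049] [-3.10857037e+00 -4.51155890e-01  1.47022644e-03] [ 0.36417517 -0.0218818  -0.59675311] [-0.04163216 -0.004811    0.00304724 -0.00591747 -0.00054739 -0.00671879]
([288.4, 107.5], [272, 91, 33, 34, 871]) [ 0.5486 -0.2895  0.025 ] [ 0.5457 -0.2863  0.058 ]
([256.7, 176.9], [236, 155, 43, 47, 1489]) [ 0.4511 -0.2764  0.025 ] [ 0.4571 -0.2745  0.058 ]
([488.5, 187.7], [461, 170, 51, 39, 1057]) [ 0.531  -0.5967  0.025 ] [ 0.5296 -0.5653  0.058 ]
```

View pics/w1.png

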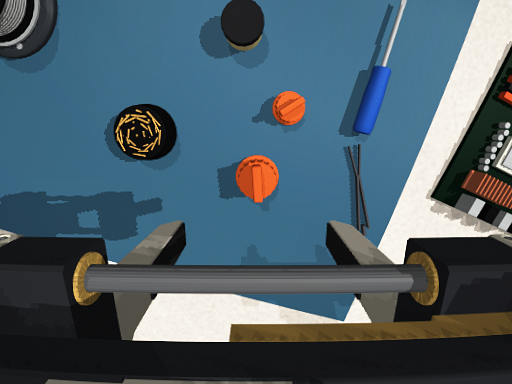

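Wrist view: the large nut at (257,177), rib running near-vertical in the image (already across the jaws); small nut at (288,107).

Run:
```python
from h import *
im=cv2.imread("pics/w1.png"); cv2.imwrite("pics/w1c.png",cv2.resize(im[147:212,227:287],None,fx=9,fy=9,interpolation=cv2.INTER_CUBIC))
```

```text
(no output)
```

View pics/w1c.png

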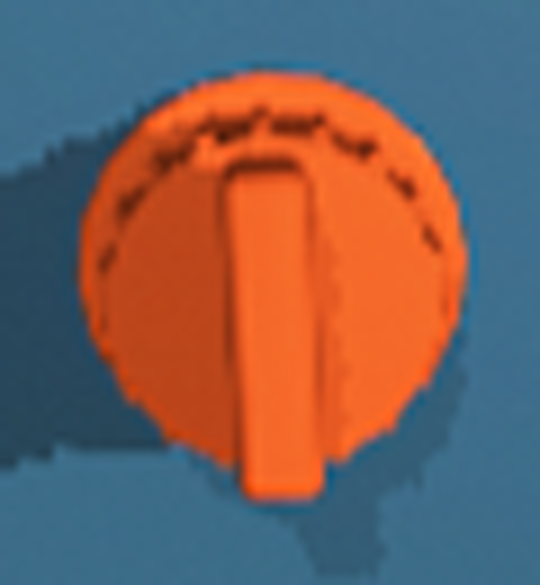

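Run:
```python
from h import *
c=eyes.camera_info("wrist")
f=lambda p:((p[0]+.5)/9-.5+227,(p[1]+.5)/9-.5+147)
P=[atz(c,f(p),.058) for p in[(225,168),(305,166),(243,499),(325,498)]]
for p in P: print(p.round(4))
m=np.mean(P,0); d=(P[2]+P[3]-P[0]-P[1])/2; a=np.degrees(np.arctan2(d[1],d[0]))
print("center",m.round(4),"len",np.linalg.norm(d),"wid",np.linalg.norm(P[1]-P[0]),np.linalg.norm(P[3]-P[2]),"yaw",a)
L=[atz(c,f(p),.003) for p in[(80,260),(467,262),(275,70)]]
print("flange",L,np.linalg.norm(L[1]-L[0]),(L[0]+L[1])/2)
s=monitor.read_state(); R=Rn.from_rotvec(s["orientation"]).as_matrix(); print(R.round(3),s["tool_pos"])
y=R[:2,1]; print("jaw yaw",np.degrees(np.arctan2(y[1],y[0])))
# spindle from top+side rays
```

```text
[ 0.4686 -0.2653  0.058 ]
[ 0.4719 -0.2755  0.058 ]
[ 0.4248 -0.2806  0.058 ]
[ 0.4282 -0.2915  0.058 ]
center [ 0.4484 -0.2782  0.058 ] len 0.04647467591478674 wid 0.010767481128156378 0.011420462512354825 yaw -160.27472299411266
flange [array([ 0.44005288, -0.24885577,  0.003     ]), array([ 0.45711936, -0.30788836,  0.003     ]), array([ 0.47759948, -0.27001008,  0.003     ])] 0.061450077397478466 [ 0.44858612 -0.27837206  0.003     ]
[[ 0.959  0.283 -0.001]
 [ 0.283 -0.959  0.   ]
 [-0.001 -0.    -1.   ]] [ 0.44882863 -0.27563108  0.19952604]
jaw yaw -73.5749957527626
```

Fitted the nut: centre (0.4485,−0.278), rib length 46.5 mm and flange 61.5 mm as measured, which match the sheet. I need +3.3° of yaw and TCP z of about 0.0485.

{"name": "servo_tool", "arguments": {
  "plan": [
    [[-1,0,-2.5,-40,0,0,0.057],[-1,0,0,-40,0,0,0],[-1,0,0,-40,0,0,0],[-1,0,0,-20,0,0,0],[-1,0,0,-11,0,0,0],[0.3,0,0,0,0,0,0],[1,0,0,0,0,0,0],[1,0,0,0,0,0,0],[1,0,0,0,0,0,0],[1,0,0,0,0,0,0],[1,0,0,0,0,0,0]]
  ],
  "force": 20
}}

```text
t: 2.45
tool_pos: [0.4495, -0.2783, 0.0495]
orientation: [3.095, 0.536, 0.001]
force: [-0.1, -0.3, 0.4]
opening: 0.0492
```

{"name": "servo_tool", "arguments": {
  "plan": [
    [[1,0,0,0,0,0,0],[1,0,0,0,0,0,0],[1,0,0,0,0,0,0],[1,0,0,0,0,0,0],[1,0,0,0,0,0,0],[1,0,0,0,0,0,0]]
  ]
}}

```text
t: 3.05
tool_pos: [0.4491, -0.2781, 0.0489]
orientation: [-3.095, -0.536, 0.0]
force: [0.1, -0.9, -0.2]
opening: 0.0023
```

The opening of 2.3 mm is less than the 12 mm rib, so the grasp missed. Looking before doing anything else.

Run:
```python
from h import *
s=monitor.read_state(); print(s["t"],s["tool_pos"],s["opening"],s["force"])
im=eyes.read_camera("side"); cv2.imwrite("pics/s2.png",cv2.resize(im[200:340,120:310],None,fx=3,fy=3)[:,:,::-1])
im=eyes.read_camera("wrist"); w=cv2.resize(im[100:292,128:384],None,fx=2,fy=2)
o=cv2.resize(eyes.read_camera("side")[200:340,120:310],None,fx=2.1,fy=2.1)
h=max(w.shape[0],o.shape[0]); pad=lambda a:np.vstack([a,np.zeros((h-a.shape[0],a.shape[1],3),np.uint8)])
v=np.hstack([pad(w),pad(o)]); v=cv2.resize(v,None,fx=min(1,790/v.shape[1]),fy=min(1,790/v.shape[1])); cv2.imwrite("pics/c2.png",v[:,:,::-1])
```

```text
3.05 [ 0.44914487 -0.27812316  0.04888126] 0.002323853982248956 [ 0.08846727 -0.87100411 -0.18513736]
```

View pics/c2.png

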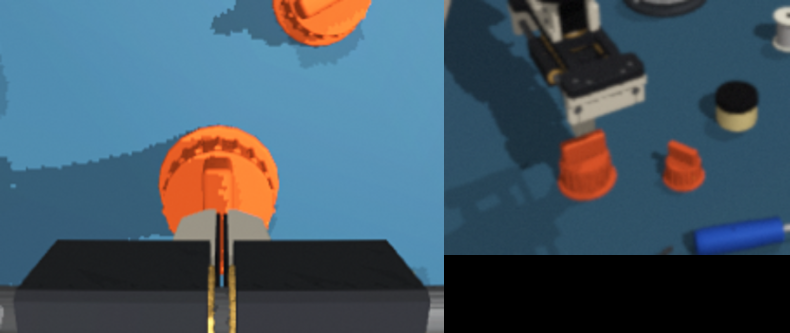

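The composite shows the closed fingers at or behind the rib, at composite (222,215), but the view is ambiguous. I'll enlarge it and project the expected fingertip and nut points.

Run:
```python
from h import *
s=monitor.read_state(); T=s["tool_pos"]; R=Rn.from_rotvec(s["orientation"]).as_matrix()
out=[]
for n,(x0,y0,x1,y1),k in(("wrist",(200,150,300,250),4),("side",(160,230,260,330),4)):
    c=eyes.camera_info(n); im=eyes.read_camera(n)[:,:,::-1].copy()
    tip=proj(c,[T+R@[0,0,.011],T+R@[0,0,-.008],T+R@[.0075,0,.011],T+R@[-.0075,0,.011],[.4485,-.278,.058],[.4485,-.278,0]])
    print(n,tip.round(1).tolist(), [b for b in blobs(orange(im[:,:,::-1].copy()),200)])
    v=cv2.resize(im[y0:y1,x0:x1],None,fx=k,fy=k,interpolation=cv2.INTER_CUBIC)
    for p,col in zip(tip,[(0,255,0),(255,255,0),(0,255,0),(0,255,0),(255,0,255),(255,255,255)]):
        cv2.circle(v,tuple(int(a) for a in((p-[x0,y0]+.5)*k)),3,col,1)
    out.append(v)
cv2.imwrite("pics/c3.png",np.hstack(out))
```

```text
wrist [[255.1, 218.6], [255.1, 227.7], [255.1, 209.2], [255.1, 227.8], [254.6, 229.1], [254.7, 205.1]] [([313.0, 99.1], [285, 69, 62, 58, 2163]), ([253.0, 201.2], [220, 172, 69, 63, 2974])]
side [[197.0, 283.8], [196.1, 276.1], [200.8, 282.4], [193.3, 285.1], [195.7, 275.6], [198.5, 298.6]] [([463.3, 222.6], [377, 166, 135, 155, 9703]), ([197.5, 291.5], [183, 271, 31, 39, 915]), ([250.7, 292.0], [240, 278, 23, 27, 449])]
```

View pics/c3.png

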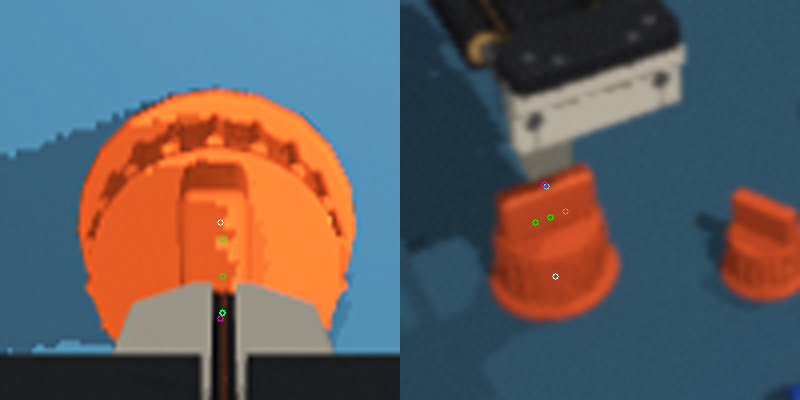

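The left crop shows the tip edge at about (255,221) and the nut unmoved. The right crop shows the fingers ending at the rib's top line, not in front of the rib. So the fingertips actually stand at z ≈ 0.060, about 11 mm *behind* the reported TCP. That contradicts the documented `tips_ahead` = +11 mm, and I trust the pictures. Since the tips are at or above the rib top (≥ 0.058), going 20 mm lower keeps them above the 34 mm skirt. I'll open, lower and close.

{"name": "servo_tool", "arguments": {
  "plan": [
    [[0.2,0,0,0,0,0,0],[0.2,0,0,0,0,0,0],[0.2,0,0,0,0,0,0],[0.2,0,0,0,0,0,0],[0.2,0,0,0,0,0,0],[0.2,0,0,-7,0,0,0],[0.2,0,0,-7,0,0,0],[0.2,0,0,-6,0,0,0],[0.2,0,0,0,0,0,0],[0.2,0,0,0,0,0,0]]
  ]
}}

```text
t: 4.3
tool_pos: [0.4489, -0.2779, 0.0285]
orientation: [-3.095, -0.536, 0.001]
force: [0.1, 0.1, 0.7]
opening: 0.0375
```

{"name": "servo_tool", "arguments": {
  "plan": [
    [[1,0,0,0,0,0,0],[1,0,0,0,0,0,0],[1,0,0,0,0,0,0],[1,0,0,0,0,0,0],[1,0,0,0,0,0,0],[1,0,0,0,0,0,0]]
  ]
}}

```text
t: 4.9
tool_pos: [0.4493, -0.2782, 0.0291]
orientation: [3.095, 0.536, 0.0]
force: [-0.4, -0.0, 1.1]
opening: 0.012
```

Opening 12.0 mm, so the rib is gripped. Lifting and moving to a stand-off where the wrist camera can see the spindle.

{"name": "servo_tool", "arguments": {
  "plan": [
    [[1,0,0,45,0,0,0],[1,0,0,45,0,0,0],[1,0,0,45,0,0,0],[1,0,0,45,0,0,0],[1,3,43,0,0,0,0],[1,3,43,0,0,0,0],[1,3,43,0,0,0,0],[1,3,43,0,0,0,0],[1,3,43,0,0,0,0],[1,3,43,0,0,0,0],[1,3,43,0,0,0,0],[1,3,40,0,0,0,0]]
  ]
}}

```text
t: 6.1
tool_pos: [0.4729, 0.0648, 0.2089]
orientation: [-3.095, -0.536, -0.0]
force: [2.1, -0.4, 0.6]
opening: 0.0118
```

{"name": "servo_tool", "arguments": {
  "plan": [
    [[1,0,0,0,0,0,0],[1,0,0,0,0,0,0]]
  ]
}}

```text
t: 6.3
tool_pos: [0.4729, 0.0635, 0.2087]
orientation: [3.095, 0.54, -0.001]
force: [0.2, -0.5, -0.3]
opening: 0.0119
```

Run:
```python
from h import *
s=monitor.read_state(); print(s["t"],s["tool_pos"],s["orientation"],s["opening"],s["force"],s["q"],s["wrist_torque"])
c=eyes.camera_info("wrist"); im=eyes.read_camera("wrist"); cv2.imwrite("pics/w4.png",im[:,:,::-1])
p=proj(c,[[.577,.1,.091]])[0]; print(p)
print([b for b in blobs(im.min(2)>150,60)])
x,y=[int(a) for a in p]; x0,y0=max(0,x-90),max(0,y-60)
v=cv2.resize(im[y0:y0+180,x0:x0+180],None,fx=3.3,fy=3.3,interpolation=cv2.INTER_CUBIC); print(x0,y0); cv2.imwrite("pics/w4c.png",v[:,:,::-1])
```

```text
6.3 [0.47290022 0.06351664 0.20868201] [ 3.09459052e+00  5.39803131e-01 -9.24851121e-04] 0.011914101016065132 [ 0.22745699 -0.46508826 -0.34689183] [ 2.63010674e-02 -2.10799644e-01  1.80437825e+00 -3.57698628e-04
  1.54855652e+00  1.25171175e+00] [-0.02786374  0.0259786   0.02645511]
[255.93022761  85.18307028]
[([32.6, 120.5], [0, 0, 105, 264, 8984]), ([424.0, 17.7], [393, 0, 52, 41, 1110]), ([410.5, 42.1], [400, 37, 22, 9, 73]), ([255.7, 85.9], [238, 68, 35, 39, 978]), ([261.8, 133.0], [245, 127, 34, 11, 62]), ([78.0, 307.9], [38, 290, 85, 47, 2549]), ([253.1, 316.8], [238, 306, 36, 18, 455])]
165 25
```

View pics/w4c.png

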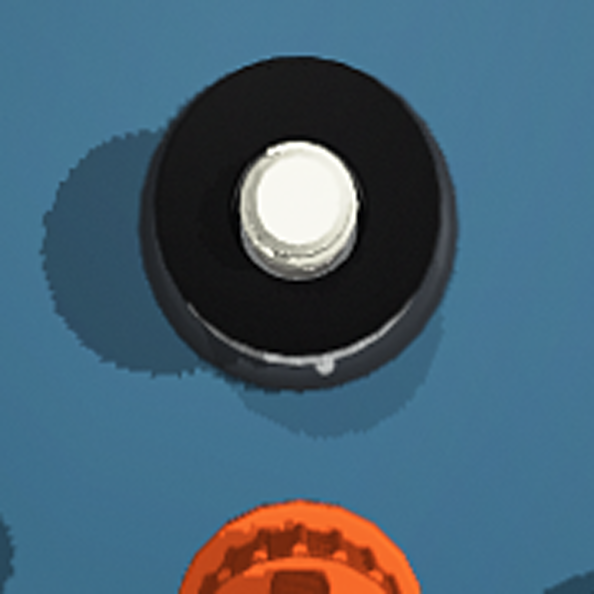

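The crop shows the spindle's flat top around crop (302,197), i.e. pixel (256,84), with the held nut below it. Refining both from edges.

Run:
```python
from h import *
from scipy.optimize import least_squares
c=eyes.camera_info("wrist"); s=monitor.read_state(); T=s["tool_pos"]; R=Rn.from_rotvec(s["orientation"]).as_matrix()
im=cv2.imread("pics/w4.png")[:,:,::-1].copy()
k=3.3; f=lambda p:((p[0]+.5)/k-.5+165,(p[1]+.5)/k-.5+25)
l,r,t,b=[atz(c,f(p),.091) for p in((255,197),(348,197),(302,150),(302,245))]
print("flat disc c",((l+r)/2).round(4),((t+b)/2).round(4),"dia",np.linalg.norm(r-l),np.linalg.norm(t-b))
l,r,t,b=[atz(c,f(p),.067) for p in((153,205),(441,205),(297,57),(297,357))]
print("reel c",((l+r)/2).round(4),((t+b)/2).round(4),np.linalg.norm(r-l),np.linalg.norm(t-b))
# threshold fit of bright flat top
for th in(205,220,230):
    m=(im.min(2)>th); m[:60]=0;m[110:]=0;m[:,:230]=0;m[:,285:]=0
    cs,_=cv2.findContours(m.astype(np.uint8),cv2.RETR_EXTERNAL,cv2.CHAIN_APPROX_NONE)
    q=max(cs,key=cv2.contourArea); e=cv2.fitEllipse(q); print(th,e,atz(c,e[0],.091).round(4))
# nut flange mask rows
o=orange(im); o[:165]=0; o[:,:200]=0; o[:,310:]=0
ys,xs=np.nonzero(o); print("nut ext",xs.min(),xs.max(),ys.min(),ys.max())
pts=[]
for yy in range(ys.min(),ys.min()+34,3):
    x=np.nonzero(o[yy])[0]; pts+= [(x.min()-.5,yy),(x.max()+.5,yy)]
pts=np.array(pts,float)
a=np.linspace(0,2*np.pi,721)
def res(p,z=.004):
    X=T+R@np.array([p[0],p[1],0]); C=np.array([[X[0]+.031*np.cos(u),X[1]+.031*np.sin(u),T[2]-.029+z] for u in a]); P=proj(c,C)
    return [np.linalg.norm(P-q,axis=1).min()*np.sign(1 if cv2.pointPolygonTest(P.astype(np.float32),tuple(q),False)<0 else -1) for q in pts]
so=least_squares(res,[0,0],diff_step=1e-2,x_scale=.001); print("nut axis offset in tool frame mm",so.x*1e3,np.round(so.fun,1))
```

```text
flat disc c [0.578  0.0991 0.091 ] [0.5777 0.0989 0.091 ] dia 0.029647291299481994 0.028794927375969788
reel c [0.5783 0.1008 0.067 ] [0.5761 0.1    0.067 ] 0.09938623968076814 0.09874072027925669
205 ((257.173095703125, 85.13451385498047), (28.326196670532227, 34.15592575073242), 173.98056030273438) [0.5776 0.0977 0.091 ]
220 ((257.0881042480469, 83.95817565917969), (28.288461685180664, 30.673925399780273), 135.9023895263672) [0.5787 0.0982 0.091 ]
230 ((256.31890869140625, 83.5963363647461), (27.805681228637695, 28.94313621520996), 136.68246459960938) [0.5788 0.0991 0.091 ]
nut ext 218 293 177 265
nut axis offset in tool frame mm [-1.25041401  0.27463631] [ 0.2  0.2  0.2  0.2  0.4  0.5 -0.2 -0.2 -0.4 -0.3 -0.   0.2 -0.   0.2
 -0.6 -0.5  0.1  0.2  0.1 -0.7 -0.5 -0.4 -0.9 -0.8]
```

Spindle axis ≈ (0.578, 0.099), held nut axis about 1 mm back along tool −x. Moving above the spindle, pre-turning the wrist ~108° for turning room.

{"name": "servo_tool", "arguments": {
  "plan": [
    [[1,0,0,0,0,0,0.148],[1,10,4,0,0,0,0.148],[1,10,4,0,0,0,0.148],[1,10,4,0,0,0,0.148],[1,10,4,0,0,0,0.148],[1,10,4,0,0,0,0.148],[1,10,4,0,0,0,0.148],[1,10,4,0,0,0,0.148],[1,10,4,0,0,0,0.148],[1,10,3,0,0,0,0.148],[1,10,2,0,0,0,0.148],[1,4,0,0,0,0,0.148]]
  ]
}}

```text
t: 7.55
tool_pos: [0.5779, 0.0979, 0.2086]
orientation: [-1.532, -2.742, 0.001]
force: [0.0, 0.7, -0.7]
opening: 0.0117
```

{"name": "servo_tool", "arguments": {
  "plan": [
    [[1,0,0,-10,0,0,0.104],[1,0,0,-25,0,0,0],[1,0,0,-25,0,0,0],[1,0,0,-14,0,0,0],[1,0,0,-6,0,0,0],[1,0,0,0,0,0,0],[1,0,0,0,0,0,0]]
  ]
}}

```text
t: 8.25
tool_pos: [0.578, 0.0995, 0.1302]
orientation: [1.393, 2.814, 0.001]
force: [-0.1, 0.0, -0.3]
opening: 0.0114
```

Run:
```python
from h import *
s=monitor.read_state(); print(s["t"],s["tool_pos"],s["orientation"],s["opening"],s["force"],s["q"],s["wrist_torque"])
T=s["tool_pos"]; R=Rn.from_rotvec(s["orientation"]).as_matrix(); print("nut axis pred",T+R@[-.001,0,0], np.degrees(np.arctan2(R[1,0],R[0,0])))
c=eyes.camera_info("side"); im=eyes.read_camera("side")
P=proj(c,[T+R@[-.001,0,.029],[.578,.0992,.091],[.578,.0992,.067]]); print(P.round(1).tolist())
v=im[125:215,190:300].copy(); v=cv2.resize(v,None,fx=7,fy=6.5 and 7,interpolation=cv2.INTER_CUBIC)[:599]
cv2.imwrite("pics/s5.png",v[:,:,::-1])
```

```text
8.25 [0.57796707 0.09951459 0.13017113] [1.39314767e+00 2.81424584e+00 1.23715602e-03] 0.011446988036689816 [-0.08899862  0.04932868 -0.32078908] [ 8.31265982e-02  1.34600492e-01  1.61217549e+00 -4.65688249e-05
  1.39321522e+00 -5.68327525e-01] [-0.00891347 -0.16060069  0.00867824]
nut axis pred [0.57857342 0.09871939 0.13017203] 127.32600683090709
[[240.9, 164.9], [240.8, 168.2], [241.2, 176.2]]
```

View pics/s5.png

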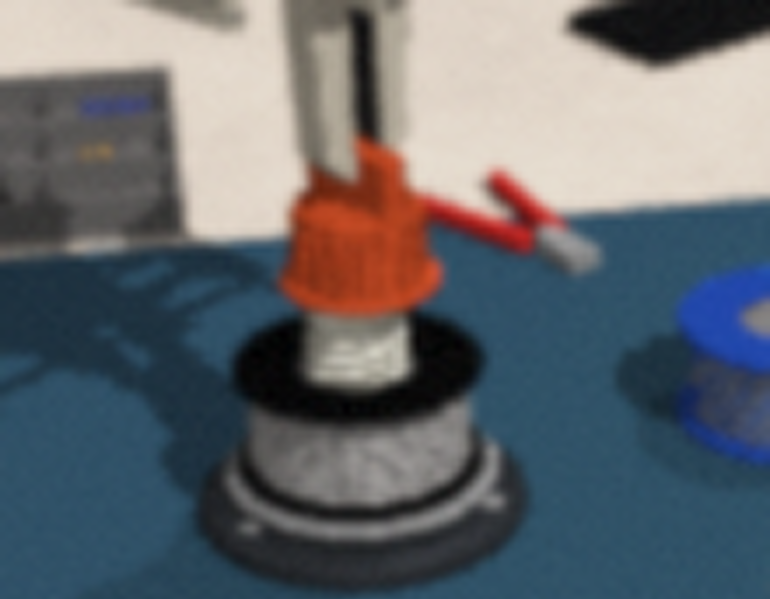

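The side crop shows the nut square, gripped, and centred over the spindle (flange centre x≈360 against spindle 357 in the crop). Descending gently.

{"name": "servo_tool", "arguments": {
  "plan": [
    [[1,-0.5,0.4,-4,0,0,0],[1,0,0,-4,0,0,0],[1,0,0,-2,0,0,0],[1,0,0,-2,0,0,0],[1,0,0,-1,0,0,0],[1,0,0,0,0,0,0]]
  ],
  "force": 20
}}

```text
t: 8.9
tool_pos: [0.5765, 0.1002, 0.1157]
orientation: [-1.393, -2.816, 0.0]
force: [-0.1, 0.5, -1.2]
opening: 0.0117
```

{"name": "servo_tool", "arguments": {
  "plan": [
    [[1,0,0,-1,0,0,0],[1,0,0,-1,0,0,0],[1,0,0,0,0,0,0]]
  ]
}}

```text
t: 9.2
tool_pos: [0.5766, 0.1002, 0.1138]
orientation: [-1.393, -2.816, 0.0]
force: [0.1, -0.6, -0.3]
opening: 0.0122
```

{"name": "servo_tool", "arguments": {
  "plan": [
    [[1,0,0,-1,0,0,0],[1,0,0,-1,0,0,0],[1,0,0,0,0,0,0]]
  ]
}}

```text
t: 9.5
tool_pos: [0.5767, 0.1004, 0.112]
orientation: [-1.393, -2.816, -0.0]
force: [-1.0, 0.0, 1.0]
opening: 0.0119
```

{"name": "servo_tool", "arguments": {
  "plan": [
    [[1,0,0,-1,0,0,0],[1,0,0,0,0,0,0]]
  ]
}}

```text
t: 9.7
tool_pos: [0.577, 0.1003, 0.1117]
orientation: [1.393, 2.815, 0.001]
force: [-1.7, 0.8, 5.1]
opening: 0.0117
```

{"name": "servo_tool", "arguments": {
  "plan": [
    [[1,0,0,-1,0,0,0],[1,0,0,0,0,0,0]]
  ]
}}

```text
t: 9.9
tool_pos: [0.5775, 0.1001, 0.1114]
orientation: [1.392, 2.814, 0.001]
force: [-2.1, -1.4, 8.6]
opening: 0.0116
```

Contact at TCP z ≈ 0.112, so the underside is ~8 mm below the spindle top, near the highest thread-end level. Turning gently backward (CCW).

{"name": "servo_tool", "arguments": {
  "plan": [
    [[1,0,0,0.5,0,0,0.05],[1,0,0,0,0,0,0.06],[1,0,0,0,0,0,0.06]]
  ]
}}

```text
t: 10.2
tool_pos: [0.5772, 0.1007, 0.111]
orientation: [1.145, 2.925, 0.002]
force: [0.4, 1.5, 1.3]
opening: 0.0114
```

{"name": "servo_tool", "arguments": {
  "plan": [
    [[1,0,0,0,0,0,0.06],[1,0,0,0,0,0,0.06],[1,0,0,0,0,0,0.06]]
  ]
}}

```text
t: 10.5
tool_pos: [0.5767, 0.1005, 0.1103]
orientation: [-0.878, -3.016, -0.001]
force: [-0.2, 1.3, -1.1]
opening: 0.012
```

Contact vanished within the first ~10–20° backward, which is consistent with the drop from the top of the ramp. Lowering to find where it is supported now.

{"name": "servo_tool", "arguments": {
  "plan": [
    [[1,0,0,-1,0,0,0],[1,0,0,-1,0,0,0],[1,0,0,0,0,0,0]]
  ]
}}

```text
t: 10.8
tool_pos: [0.5766, 0.1004, 0.1081]
orientation: [-0.883, -3.015, -0.0]
force: [-0.6, 2.2, -1.3]
opening: 0.0117
```

{"name": "servo_tool", "arguments": {
  "plan": [
    [[1,0,0,-1,0,0,0],[1,0,0,0,0,0,0]]
  ]
}}

```text
t: 11.0
tool_pos: [0.5766, 0.1003, 0.1073]
orientation: [-0.882, -3.015, -0.0]
force: [-0.6, 2.8, -1.4]
opening: 0.0119
```

{"name": "servo_tool", "arguments": {
  "plan": [
    [[1,0,0,-1,0,0,0],[1,0,0,0,0,0,0]]
  ]
}}

```text
t: 11.2
tool_pos: [0.5769, 0.1003, 0.1069]
orientation: [0.881, 3.015, 0.0]
force: [-0.7, 2.2, 3.4]
opening: 0.0115
```

Supported again at TCP z ≈ 0.1075, i.e. a 5 mm drop, as specified. Now turning forward (CW), following the thread pitch of 3.1 mm/rad.

{"name": "servo_tool", "arguments": {
  "plan": [
    [[1,0,0.3,0,0,0,0],[1,0.1,0.1,-0.2,0,0,-0.07],[1,0.1,0.1,-0.2,0,0,-0.07],[1,0.1,0.1,-0.2,0,0,-0.07],[1,0,0,-0.2,0,0,-0.07]]
  ]
}}

```text
t: 11.7
tool_pos: [0.577, 0.1005, 0.106]
orientation: [1.298, 2.861, -0.001]
force: [-1.6, 0.8, 4.5]
opening: 0.0119
```

Run:
```python
from h import *
s=monitor.read_state(); print(s["t"],s["tool_pos"],s["orientation"],s["opening"],s["force"],s["wrist_torque"],s["q"][5])
```

```text
11.7 [0.57702825 0.10051548 0.10598377] [ 1.29779961e+00  2.86062843e+00 -7.20258959e-04] 0.011921436129646861 [-1.62438682  0.77211184  4.46699958] [0.10249709 0.28127923 0.01514907] -0.6335335036118634
```

{"name": "servo_tool", "arguments": {
  "plan": [
    [[1,-0.1,0,-0.2,0,0,-0.1],[1,0,0,-0.3,0,0,-0.1],[1,0,0,-0.3,0,0,-0.1],[1,0,0,-0.3,0,0,-0.1]]
  ]
}}

```text
t: 12.1
tool_pos: [0.5769, 0.1005, 0.1047]
orientation: [1.842, 2.545, -0.001]
force: [-1.1, 0.3, 3.3]
opening: 0.012
```

{"name": "servo_tool", "arguments": {
  "plan": [
    [[1,0,0,-0.3,0,0,-0.1],[1,0,0,-0.3,0,0,-0.1],[1,0,0,-0.3,0,0,-0.1]]
  ]
}}

```text
t: 12.4
tool_pos: [0.5769, 0.1005, 0.1038]
orientation: [2.201, 2.241, -0.001]
force: [-1.4, 0.0, 2.8]
opening: 0.011
```

Thread is engaged (descent matches 3.1 mm/rad, up-force ~3 N, side forces low). Continuing, then regripping a half turn for wrist range.

{"name": "servo_tool", "arguments": {
  "plan": [
    [[1,0,0,-0.37,0,0,-0.12],[1,0,0,-0.37,0,0,-0.12],[1,0,0,-0.37,0,0,-0.12],[1,0,0,-0.37,0,0,-0.12],[1,0,0,-0.37,0,0,-0.12],[1,0,0,-0.37,0,0,-0.12]]
  ]
}}

```text
t: 13.0
tool_pos: [0.5769, 0.1004, 0.1016]
orientation: [2.85, 1.32, -0.001]
force: [-1.3, -0.2, 3.3]
opening: 0.0117
```

{"name": "servo_tool", "arguments": {
  "plan": [
    [[1,0,0,-0.37,0,0,-0.12],[1,0,0,-0.37,0,0,-0.12],[1,0,0,-0.37,0,0,-0.12],[1,0,0,-0.37,0,0,-0.12],[1,0,0,-0.37,0,0,-0.12],[1,0,0,-0.37,0,0,-0.12]]
  ]
}}

```text
t: 13.6
tool_pos: [0.5769, 0.1003, 0.0994]
orientation: [3.132, 0.232, -0.0]
force: [-1.3, -0.6, 2.7]
opening: 0.0116
```

Run:
```python
from h import *
s=monitor.read_state(); print(s["t"],s["tool_pos"],s["orientation"],s["opening"],s["force"],s["wrist_torque"],s["q"][5])
c=eyes.camera_info("side"); im=eyes.read_camera("side")
v=cv2.resize(im[125:210,190:300],None,fx=7,fy=7,interpolation=cv2.INTER_CUBIC); cv2.imwrite("pics/s6.png",v[:,:,::-1])
```

```text
13.6 [0.57690283 0.10031048 0.09944257] [ 3.13223910e+00  2.31662417e-01 -4.07140437e-05] 0.011615872349105888 [-1.28367351 -0.57845662  2.7139483 ] [-0.04298314  0.42455158  0.04560875] 1.5084805415801308
```

View pics/s6.png

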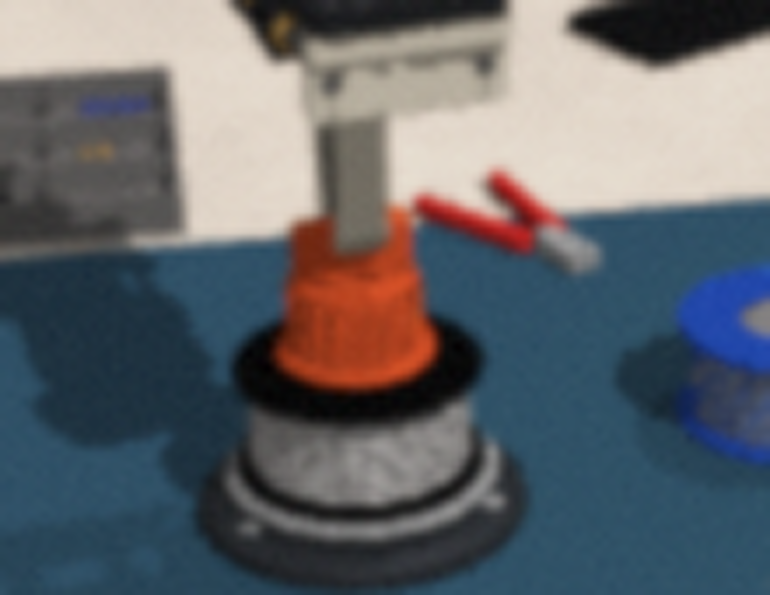

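The side crop shows the nut square and just above the reel (flange centre x≈357 over the reel at 358). Regripping: open to ~60 mm, turn the hand back a half turn, close again.

{"name": "servo_tool", "arguments": {
  "plan": [
    [[1,-0.2,0,0.6,0,0,0],[-0.35,0,0,0,0,0,0],[-0.35,0,0,0,0,0,0],[-0.35,0,0,0,0,0,0],[-0.35,0,0,0,0,0,0],[-0.35,0,0,0,0,0,0],[-0.35,0,0,0,0,0,0],[-0.35,0,0,0,0,0,0],[-0.35,0,0,0,0,0,0]]
  ]
}}

```text
t: 14.55
tool_pos: [0.5767, 0.1008, 0.0998]
orientation: [3.132, 0.24, -0.0]
force: [0.1, -0.0, 0.1]
opening: 0.0626
```

{"name": "servo_tool", "arguments": {
  "plan": [
    [[-0.35,0,0,0,0,0,0.1496],[-0.35,0,0,0,0,0,0.1496],[-0.35,0,0,0,0,0,0.1496],[-0.35,0,0,0,0,0,0.1496],[-0.35,0,0,0,0,0,0.1496],[-0.35,0,0,0,0,0,0.1496],[-0.35,0,0,0,0,0,0.1496],[-0.35,0,0,0,0,0,0.1496],[-0.35,0,0,0,0,0,0.1496],[-0.35,0,0,0,0,0,0.1496],[-0.35,0,0,0,0,0,0.1496],[-0.35,0,0,0,0,0,0.1496]]
  ]
}}

```text
t: 15.75
tool_pos: [0.5767, 0.1008, 0.0998]
orientation: [1.757, 2.604, -0.0]
force: [-0.2, 0.3, -0.2]
opening: 0.063
```

{"name": "servo_tool", "arguments": {
  "plan": [
    [[-0.35,0,0,0,0,0,0.1496],[-0.35,0,0,0,0,0,0.1496],[-0.35,0,0,0,0,0,0.1496],[-0.35,0,0,0,0,0,0.1496],[-0.35,0,0,0,0,0,0.1496],[-0.35,0,0,0,0,0,0.1496],[-0.35,0,0,0,0,0,0.1496],[-0.35,0,0,0,0,0,0.1496],[-0.35,0,0,0,0,0,0.1496],[-0.35,0,0,0,0,0,0],[-0.35,0,0,0,0,0,0]]
  ]
}}

```text
t: 16.85
tool_pos: [0.5767, 0.1009, 0.0998]
orientation: [0.233, -3.133, -0.0]
force: [0.1, 0.8, 0.2]
opening: 0.0626
```

{"name": "servo_tool", "arguments": {
  "plan": [
    [[1,0,0,0,0,0,0],[1,0,0,0,0,0,0],[1,0,0,0,0,0,0],[1,0,0,0,0,0,0],[1,0,0,0,0,0,0],[1,0,0,0,0,0,0],[1,0,0,0,0,0,0],[1,0,0,0,0,0,0]]
  ],
  "force": 30
}}

```text
t: 17.65
tool_pos: [0.5767, 0.1009, 0.0998]
orientation: [0.24, -3.132, -0.0]
force: [-0.6, -0.1, -0.3]
opening: 0.0119
```

Run:
```python
from h import *
s=monitor.read_state(); print(s["t"],s["tool_pos"],s["orientation"],s["opening"],s["force"],s["wrist_torque"],s["q"][5])
```

```text
17.65 [0.57666537 0.10086428 0.0998043 ] [ 2.39692067e-01 -3.13241980e+00 -9.75256709e-06] 0.01187117182709902 [-0.55579127 -0.08112477 -0.28509728] [ 0.11965885 -0.10887855  0.01665407] -1.6379565977805768
```

{"name": "servo_tool", "arguments": {
  "plan": [
    [[1,0,0,-0.3,0,0,-0.1],[1,0,0,-0.31,0,0,-0.1],[1,0,0,-0.31,0,0,-0.1],[1,0,0,-0.31,0,0,-0.1],[1,0,0,-0.31,0,0,-0.1],[1,0,0,-0.31,0,0,-0.1],[1,0,0,0,0,0,0]]
  ]
}}

```text
t: 18.35
tool_pos: [0.5767, 0.1009, 0.0979]
orientation: [-0.699, -3.063, -0.0]
force: [0.2, -0.3, -0.3]
opening: 0.0115
```

```bash
cat > st.py <<'E'
from h import *
s=monitor.read_state(); o=s["orientation"]; R=Rn.from_rotvec(o).as_matrix()
print(round(s["t"],2),s["tool_pos"].round(4),"yaw",round(float(np.degrees(np.arctan2(R[1,0],R[0,0])))%360,2),"F",s["force"].round(2),"M",s["wrist_torque"].round(3),"tau6",s["joint_torque"][5].round(3),s["opening"].round(4))
E
python3 st.py
```

```text
Traceback (most recent call last):
  File "st.py", line 3, in <module>
    print(round(s["t"],2),s["tool_pos"].round(4),"yaw",round(float(np.degrees(np.arctan2(R[1,0],R[0,0])))%360,2),"F",s["force"].round(2),"M",s["wrist_torque"].round(3),"tau6",s["joint_torque"][5].round(3),s["opening"].round(4))
                                                                                                                                                                                                             ^^^^^^^^^^^^^^^^^^
AttributeError: 'float' object has no attribute 'round'
```

{"name": "servo_tool", "arguments": {
  "plan": [
    [[1,0,0,-0.25,0,0,-0.08],[1,0,0,-0.25,0,0,-0.08]]
  ]
}}

```text
t: 18.55
tool_pos: [0.5766, 0.1008, 0.0974]
orientation: [-0.939, -2.998, 0.0]
force: [-0.3, 0.5, 0.3]
opening: 0.0119
```

```bash
python3 st.py
```

```text
Traceback (most recent call last):
  File "st.py", line 3, in <module>
    print(round(s["t"],2),s["tool_pos"].round(4),"yaw",round(float(np.degrees(np.arctan2(R[1,0],R[0,0])))%360,2),"F",s["force"].round(2),"M",s["wrist_torque"].round(3),"tau6",s["joint_torque"][5].round(3),s["opening"].round(4))
                                                                                                                                                                                                             ^^^^^^^^^^^^^^^^^^
AttributeError: 'float' object has no attribute 'round'
```

{"name": "servo_tool", "arguments": {
  "plan": [
    [[1,0,0,-0.25,0,0,-0.08],[1,0,0,-0.25,0,0,-0.08]]
  ]
}}

```text
t: 18.75
tool_pos: [0.5767, 0.1008, 0.097]
orientation: [1.176, 2.913, -0.0]
force: [-0.3, -0.2, -0.2]
opening: 0.0114
```

```bash
python3 st.py
```

```text
Traceback (most recent call last):
  File "st.py", line 3, in <module>
    print(round(s["t"],2),s["tool_pos"].round(4),"yaw",round(float(np.degrees(np.arctan2(R[1,0],R[0,0])))%360,2),"F",s["force"].round(2),"M",s["wrist_torque"].round(3),"tau6",s["joint_torque"][5].round(3),s["opening"].round(4))
                                                                                                                                                                                                             ^^^^^^^^^^^^^^^^^^
AttributeError: 'float' object has no attribute 'round'
```

```bash
sed -i 's/s\["opening"\].round(4)/round(s["opening"],4)/; s/s\["joint_torque"\]\[5\].round(3)/round(float(s["joint_torque"][5]),3)/' st.py; python3 st.py
```

```text
18.75 [0.5767 0.1008 0.097 ] yaw 136.05 F [-0.31 -0.16 -0.24] M [-0.023 -0.068 -0.021] tau6 -1.672 0.0114
```

{"name": "servo_tool", "arguments": {
  "plan": [
    [[1,0,0,-0.19,0,0,-0.06],[1,0,0,0,0,0,0]]
  ]
}}

```text
t: 18.95
tool_pos: [0.5766, 0.1008, 0.0967]
orientation: [-1.26, -2.878, 0.0]
force: [0.3, 0.7, 0.2]
opening: 0.0114
```

```bash
python3 st.py
```

```text
18.95 [0.5766 0.1008 0.0967] yaw 132.71 F [0.31 0.68 0.24] M [-0.028 -0.078 -0.011] tau6 1.167 0.0114
```

{"name": "servo_tool", "arguments": {
  "plan": [
    [[1,0,0,-0.19,0,0,-0.06],[1,0,0,0,0,0,0]]
  ]
}}

```text
t: 19.15
tool_pos: [0.5767, 0.1008, 0.0966]
orientation: [-1.345, -2.839, 0.0]
force: [-0.2, -0.3, -0.2]
opening: 0.0119
```

```bash
python3 st.py
```

```text
19.15 [0.5767 0.1008 0.0966] yaw 129.31 F [-0.21 -0.35 -0.23] M [-0.074 -0.044  0.036] tau6 1.002 0.0119
```

{"name": "servo_tool", "arguments": {
  "plan": [
    [[1,0,0,-0.19,0,0,-0.06],[1,0,0,0,0,0,0]]
  ]
}}

```text
t: 19.35
tool_pos: [0.5767, 0.1008, 0.0964]
orientation: [1.429, 2.798, -0.0]
force: [-0.8, 0.2, 1.4]
opening: 0.0113
```

```bash
python3 st.py
```

```text
19.35 [0.5767 0.1008 0.0964] yaw 125.87 F [-0.79  0.22  1.38] M [-0.021 -0.03  -0.02 ] tau6 1.002 0.0113
```

{"name": "servo_tool", "arguments": {
  "plan": [
    [[1,0,0,-0.19,0,0,-0.06],[1,0,0,0,0,0,0]]
  ]
}}

```text
t: 19.55
tool_pos: [0.5768, 0.1008, 0.0964]
orientation: [1.512, 2.753, 0.0]
force: [-0.2, 0.1, 1.3]
opening: 0.012
```

```bash
python3 st.py
```

```text
19.55 [0.5768 0.1008 0.0964] yaw 122.44 F [-0.19  0.08  1.29] M [-0.017 -0.007 -0.002] tau6 0.998 0.012
```

{"name": "servo_tool", "arguments": {
  "plan": [
    [[1,0,0,-0.19,0,0,-0.06],[1,0,0,0,0,0,0]]
  ]
}}

```text
t: 19.75
tool_pos: [0.5769, 0.1009, 0.0963]
orientation: [1.594, 2.707, 0.0]
force: [0.4, 0.8, 2.1]
opening: 0.0118
```

```bash
python3 st.py
```

```text
19.75 [0.5769 0.1009 0.0963] yaw 119.01 F [0.39 0.83 2.07] M [-0.059 -0.016  0.004] tau6 0.99 0.0118
```

{"name": "servo_tool", "arguments": {
  "plan": [
    [[1,0,0,-0.19,0,0,-0.06],[1,0,0,0,0,0,0]]
  ]
}}

```text
t: 19.95
tool_pos: [0.577, 0.1009, 0.0962]
orientation: [1.675, 2.658, 0.001]
force: [-0.9, -1.7, 2.8]
opening: 0.0118
```

```bash
python3 st.py
```

```text
19.95 [0.577  0.1009 0.0962] yaw 115.57 F [-0.91 -1.7   2.83] M [-0.098  0.05  -0.061] tau6 0.986 0.0118
```

The descent stalled at z≈0.0964 from yaw ≈127, so the flange is touching the reel and the 1 mm thread play is now being taken up. Continuing in small steps without extra push, watching the torque.

{"name": "servo_tool", "arguments": {
  "plan": [
    [[1,0,0,0,0,0,-0.06],[1,0,0,0,0,0,0]]
  ]
}}

```text
t: 20.15
tool_pos: [0.577, 0.1009, 0.0962]
orientation: [1.753, 2.606, 0.001]
force: [0.4, -1.0, 3.9]
opening: 0.0116
```

```bash
python3 st.py
```

```text
20.15 [0.577  0.1009 0.0962] yaw 112.13 F [ 0.38 -0.96  3.94] M [-0.046 -0.074 -0.011] tau6 0.984 0.0116
```

{"name": "servo_tool", "arguments": {
  "plan": [
    [[1,0,0,0,0,0,-0.06],[1,0,0,0,0,0,0]]
  ]
}}

```text
t: 20.35
tool_pos: [0.5769, 0.1009, 0.0961]
orientation: [1.831, 2.552, 0.001]
force: [0.4, -0.4, 3.8]
opening: 0.0116
```

```bash
python3 st.py
```

```text
20.35 [0.5769 0.1009 0.0961] yaw 108.7 F [ 0.41 -0.43  3.8 ] M [-0.025 -0.025 -0.028] tau6 0.99 0.0116
```

{"name": "servo_tool", "arguments": {
  "plan": [
    [[1,0,0,0,0,0,-0.06],[1,0,0,0,0,0,0]]
  ]
}}

```text
t: 20.55
tool_pos: [0.5769, 0.1008, 0.096]
orientation: [1.907, 2.496, 0.0]
force: [0.3, -0.1, 3.4]
opening: 0.0114
```

```bash
python3 st.py
```

```text
20.55 [0.5769 0.1008 0.096 ] yaw 105.26 F [ 0.27 -0.09  3.41] M [-0.13  -0.096  0.012] tau6 1.003 0.0114
```

{"name": "servo_tool", "arguments": {
  "plan": [
    [[1,0,0,0,0,0,-0.06],[1,0,0,0,0,0,0]]
  ]
}}

```text
t: 20.75
tool_pos: [0.5769, 0.1007, 0.096]
orientation: [1.981, 2.438, 0.0]
force: [0.3, -2.2, 2.7]
opening: 0.0117
```

```bash
python3 st.py
```

```text
20.75 [0.5769 0.1007 0.096 ] yaw 101.82 F [ 0.33 -2.2   2.72] M [-0.167 -0.028 -0.019] tau6 1.017 0.0117
```

{"name": "servo_tool", "arguments": {
  "plan": [
    [[1,0,0,-0.1,0,0,-0.06],[1,0,0,0,0,0,0]]
  ]
}}

```text
t: 20.95
tool_pos: [0.5768, 0.1007, 0.0958]
orientation: [2.053, 2.378, -0.0]
force: [0.2, -2.3, 4.4]
opening: 0.0117
```

```bash
python3 st.py
```

```text
20.95 [0.5768 0.1007 0.0958] yaw 98.38 F [ 0.22 -2.33  4.36] M [-0.285 -0.099  0.055] tau6 1.036 0.0117
```

{"name": "servo_tool", "arguments": {
  "plan": [
    [[1,0,0,-0.1,0,0,-0.06],[1,0,0,0,0,0,0]]
  ]
}}

```text
t: 21.15
tool_pos: [0.5767, 0.1006, 0.0957]
orientation: [2.123, 2.315, -0.0]
force: [-0.2, -2.7, 4.2]
opening: 0.0115
```

```bash
python3 st.py
```

```text
21.15 [0.5767 0.1006 0.0957] yaw 94.94 F [-0.16 -2.74  4.2 ] M [-0.436  0.034  0.049] tau6 1.057 0.0115
```

Joint-6 torque is a clean signal: it has risen 0.073 N m since yaw ~110 at about 0.02 per 3.4°, which means ~6 N on the reel and effective touch near yaw 107–108. Target yaw ≈ 78.

{"name": "servo_tool", "arguments": {
  "plan": [
    [[1,0,-0.15,-0.13,0,0,-0.06],[1,0,0,0,0,0,0]]
  ]
}}

```text
t: 21.35
tool_pos: [0.5767, 0.1006, 0.0955]
orientation: [2.192, 2.25, -0.0]
force: [0.1, -2.4, 4.4]
opening: 0.0116
```

```bash
python3 st.py
```

```text
21.35 [0.5767 0.1006 0.0955] yaw 91.51 F [ 0.14 -2.42  4.44] M [-0.396  0.045  0.092] tau6 1.076 0.0116
```

{"name": "servo_tool", "arguments": {
  "plan": [
    [[1,0,-0.15,-0.13,0,0,-0.06],[1,0,0,0,0,0,0]]
  ]
}}

```text
t: 21.55
tool_pos: [0.5766, 0.1005, 0.0954]
orientation: [-2.259, -2.184, 0.0]
force: [-1.5, -1.4, 4.3]
opening: 0.0115
```

```bash
python3 st.py
```

```text
21.55 [0.5766 0.1005 0.0954] yaw 88.07 F [-1.53 -1.42  4.34] M [-0.316  0.083  0.099] tau6 1.099 0.0115
```

{"name": "servo_tool", "arguments": {
  "plan": [
    [[1,0,-0.15,-0.13,0,0,-0.06],[1,0,0,0,0,0,0]]
  ]
}}

```text
t: 21.75
tool_pos: [0.5766, 0.1004, 0.0952]
orientation: [-2.323, -2.115, 0.0]
force: [-1.6, -1.5, 5.1]
opening: 0.0116
```

```bash
python3 st.py
```

```text
21.75 [0.5766 0.1004 0.0952] yaw 84.63 F [-1.64 -1.54  5.08] M [-0.319  0.166  0.189] tau6 1.13 0.0116
```

{"name": "servo_tool", "arguments": {
  "plan": [
    [[1,0,-0.1,-0.1,0,0,-0.06],[1,0,0,0,0,0,0]]
  ]
}}

```text
t: 21.95
tool_pos: [0.5765, 0.1004, 0.0951]
orientation: [-2.385, -2.044, 0.0]
force: [-0.8, -2.1, 4.6]
opening: 0.0114
```

```bash
python3 st.py
```

```text
21.95 [0.5765 0.1004 0.0951] yaw 81.2 F [-0.78 -2.14  4.59] M [-0.282  0.277  0.121] tau6 1.134 0.0114
```

{"name": "servo_tool", "arguments": {
  "plan": [
    [[1,0,0,0.8,0,0,0],[-0.2,0,0,0,0,0,0],[-0.2,0,0,0,0,0,0],[-0.2,0,0,0,0,0,0],[-0.2,0,0,0,0,0,0],[-0.2,0,0,0,0,0,0],[-0.2,0,0,0,0,0,0]]
  ]
}}

```text
t: 22.65
tool_pos: [0.5767, 0.1003, 0.0959]
orientation: [-2.388, -2.041, 0.0]
force: [-0.1, 0.3, 0.8]
opening: 0.0533
```

{"name": "servo_tool", "arguments": {
  "plan": [
    [[-0.2,0,0,5,0,0,0],[-0.2,0,0,10,0,0,0],[-0.2,0,0,20,0,0,0],[-0.2,0,0,30,0,0,0],[-0.2,0,0,40,0,0,0],[-0.2,-30,-30,20,0,0,0],[-0.2,-30,-30,0,0,0,0],[-0.2,-30,-30,0,0,0,0],[-0.2,0,0,0,0,0,0]]
  ]
}}

```text
t: 23.55
tool_pos: [0.4843, 0.0077, 0.222]
orientation: [2.39, 2.037, -0.001]
force: [1.0, 0.1, -0.7]
opening: 0.0559
```

```bash
python3 st.py
python3 - <<'E'
from h import *
im=eyes.read_camera("side"); t=eyes.read_camera("top")
a=cv2.resize(im[130:210,190:300],None,fx=4,fy=4,interpolation=cv2.INTER_CUBIC)
b=cv2.resize(t[120:260,100:390],None,fx=1.2,fy=1.2); H=max(a.shape[0],b.shape[0]); pad=lambda v:np.vstack([v,np.zeros((H-v.shape[0],v.shape[1],3),np.uint8)])
cv2.imwrite("pics/f7.png",np.hstack([pad(a),pad(b)])[:,:,::-1])
E
```

```text
23.55 [0.4843 0.0077 0.222 ] yaw 80.9 F [ 0.95  0.07 -0.66] M [-0.03  -0.055  0.023] tau6 -0.948 0.0559
```

View pics/f7.png

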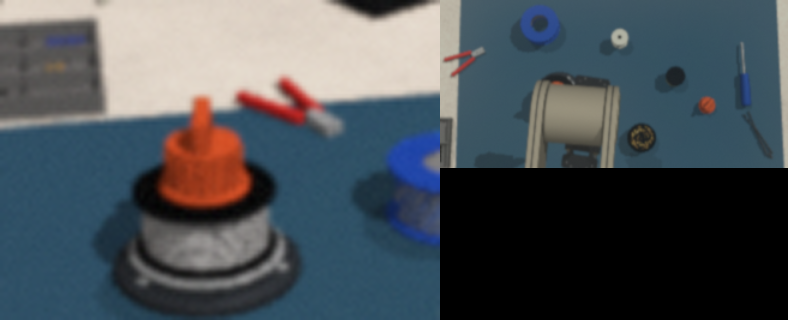

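The nut sits square on the reel and is released. The reel and the visible bystanders are where they were, and the arm is clear. Handing in.

```bash
python3 -c "
from plant import job; print(job.close_job())"
```

```text
the job is handed in; nothing more can be done
None
```

The orange axle nut is threaded onto the spindle, run down onto the reel, tightened to roughly 12–14 N and released. I handed the job in at about 23.6 s of the 70 s.

**What was done**
- **Grasp:** my first grasp closed above the rib. The pictures showed the fingertips about 20 mm higher than `robot.tips_ahead` (+11 mm) implies, so I lowered 20 mm and gripped the rib at 12 mm opening.
- **Thread start:** the nut touched the thread ends about 8 mm below the spindle top. It lost contact within 10–20° of turning backward, and I found it supported again 5 mm lower, as specified.
- **Run-down:** I turned it forward at the thread's pitch with about 3 N on it, re-gripped half a turn for wrist range, and ran it down until it stalled on the reel.
- **Tightening:** I tightened to about 26° past the point where joint-6 torque began to rise, then let go and backed off.

**Last checks**
- Joint-6 torque had risen 0.15 N m and the wrist moment was 0.12–0.19 N m, from which I estimate 12–14 N on the reel.
- The nut had sunk about 1.3 mm since first touch, and the final side view shows it square and centred on the reel.
- The bystanders visible in the last pictures look unmoved by eye; I did not measure them.

**Less certain**
- The drop came very soon after I started turning, so I infer the "turned at the highest point" step from the forces and heights; I have no direct check of it.
- The last 3.4° turn raised the torque by only 0.004 N m, against about 0.02 N m for each earlier one, so the preload may be nearer 12 N.

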